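# Hold the wire tensioner open

### The job

The reel of solder wire stands in the way of the sprung arm of the wire tensioner: set it upright in the empty shallow tray and let go of it. Then swing the tensioner's arm by its peg, clockwise seen from above and against the spring, all the way to its stop, and finish while still holding it there so that the wire can be threaded. Leave the other things on the bench where they are.

Things in the scene. Friction and masses are not known exactly. Their poses are not given: they have to be found in the camera images.
- tensioner: Wire tensioner fixed to the bench: round foot, radius 40 mm, 8 mm high, with a sprung pivot 58 mm high. Origin on the pivot axis at bench height, z up. In its frame the arm at rest points 100 degrees from x towards y, at the stop 25.5 degrees. An 8 mm high bar leads from the foot to the stop pin: 10 mm thick, 42 mm high, 76 mm from the axis, on the arm's clockwise side at the stop.
- tension_arm (a joint): Arm angle, rad: 0 at rest (held by its spring), growing clockwise seen from above, 1.30 at the stop; vertical axis through the tensioner's origin. Force at the peg: 1.2 N to start, 4.2 N at the stop; let go, it springs back to 0. The arm is a flat bar 14 mm wide, 20 to 30 mm above the bench, reaching 141 mm from the axis.
- peg_top (a point): Centre of the top of the upright round steel peg at the arm's outer end, 130 mm from the pivot axis, 74 mm above the bench. The peg is 14 mm thick and stands free from 40 to 74 mm above the bench, over a small grooved wheel of 26 mm diameter (30 to 40 mm high).
- solder_spool: Reel of solder wire with two flanges, 49 mm in diameter, 39 mm high, about 0.22 kg, standing on its flange on the bench between the arm and its stop. Solid; grasp it across the flanges. Origin at the centre of its underside, z up along its axis.
- tray: Empty shallow tray of grey plastic, fixed, 130 mm (its x) by 150 mm (its y), 14 mm high, walls 4 mm thick, floor 4 mm thick. Origin at the centre of its underside, z up.
- tray_in (a point): Centre of the tray's inner floor, 4 mm above the bench.
- solder_wick: Flat little reel of desoldering braid, 42 mm in diameter, 12 mm high, lying near the middle of the bench; stays where it is. Origin at the centre of its underside.
- marker: Marker pen, 125 mm long (its y), 14 mm high, lying on the bench; stays where it is. Origin under its middle.
- jar: White screw jar, 42 mm in diameter, 89 mm high, at the back; stays where it is. Origin at the centre of its underside.
- screwdriver: Screwdriver, 155 mm long (its x), 21 mm high, lying at the right; stays where it is. Origin under its middle.
- pliers: Pliers with two handles, 148 mm long (its x), 11 mm high, lying at the far right; stay where they are. Origin under their middle.
Not all that is in view belongs to the job. Leave any orange look-alike of the solder_spool alone.

How it is judged:
By the outcome, as a careful person would: the job done as asked, in the order asked, and still so for the second after the job is handed in, while the arm keeps its last pose, push and grip.
It also fails if it takes over 51 s, if anything falls off the work surface, if the arm or the gripper's body presses on something with over 40 N, if the wrist force passes 120 N, or if a joint passes its speed limit or range.

### The arm

A 6-joint arm with a two-finger parallel gripper is mounted at the origin on a cart in front of the work surface, level with it; the furniture and walls round the work are solid. World frame = base frame: x ahead of the robot, y to its left, z up, the work surface at z = 0. Lengths are in m, angles in degrees, forces in N, time in s.
With the tool pointing down it reaches from about 0.4 to 0.825 m from the base axis. Payload 7 kg.
Tool frame: the origin (TCP) lies on the centre line of the jaws, within the pads' length; the fingertips stand 22 mm ahead of it and the grasp point (between the pads) lies 3 mm ahead of it; z points along the fingers, y is the line along which they close (so a half turn about z gives the same grasp; the last joint's range is limited). The gripper opens to 88 mm and grips with 3 to 60 N. Pads are 19 mm wide; open, the fingers measure 130 mm over their backs; the gripper's body (78 mm by 193 mm) begins 47 mm behind the grasp point.
Start: joints at [-49.211, 20.546, 0.682, 0, -70.136, -16.507], TCP at [0.278, -0.615, 0.221] pointing down, gripper open.
Joint ranges: [-176.03, 176.03], [-82.01, 121.73], [-58.28, 71.71], [-173.87, 95.51], [-174.79, -0.11], [-173.66, 173.66]. Speed limits (degrees/s): [136.94, 136.94, 172.46, 180, 180, 180].

### API

Orientations are given as [roll, pitch, yaw] about the fixed x, y, z axes, in that order (R = Rz(yaw) Ry(pitch) Rx(roll)).
In Python, from plant import get_state, cams, r gives the robot as it stands.
- The arm moves only by the tool apply_moves, never from a script. Its argument "targets" is a list of rows, each an object with "dp": the shift along the world's x, y, z in m, a list of three; "yaw": the turn about the world's z in degrees. In form: [{"dp": [x, y, z], "yaw": yaw}, ...]. A call has 1 to 20 rows; each row is the pose to reach, as a shift and turn from the pose commanded when the call began; what a row does not reach only later rows make up. A row lasts 1/12 s, in which the tool goes at most 41.7 mm and 7.16 degrees, less where a joint would pass 70% of its speed; a pose out of reach is approached as far as the arm can. A call with a gripper value outside its range is refused whole. "grip" is the gripper command: -1 is fully open, 1 is shut, values between are in proportion, set as the call begins (left out, the last holds). The fingers move at their own pace and stop on an object; "squeeze" is the grip in N (left out, the last holds). Time passes only in rows, so rows that repeat a pose let the fingers close. It gives the time, the measured TCP pose, the force, the opening and the grip force at its end, in the units of the state.
- get_state(): the state, without advancing time (a new reading comes with each control period).
- cams.capture(name): name is "scene" or "top" or "wrist"; returns a dict with "image" (420x560x3 uint8, red, green, blue), "range_z" (420x560 float32, m along the optical axis (not along the pixel's ray), 0 where there is no reading), "fx", "fy", "cx", "cy" (pixels), "R" (3x3) and "t" (3): a world point X has camera coordinates R X + t; the wrist camera has in their place "T_tool_cam" (4x4, takes a point from camera to tool coordinates, whose origin is the TCP and whose axes are the flange's). Camera axes: x right, y down, z forward; pixel columns grow to the right and rows downward; lengths in m; the calibration is good to about 2 mm. A picture is of the moment at which its call begins: read the wrist's pose just before it.
- r.close_job(): hands the job in; it is judged then, once.
The state is a dict: "time_s": time; "joints": joint angles; "qd": joint speeds; "joint_torque": joint torques, N m; "tcp_pos": TCP position; "eef_rot": TCP orientation; "contact_force": force on the tool from outside, world axes, zero at the start; "moment": the same for the moment, N m; "gripper_width": finger opening in m; "gripper_force": force on a finger pad.
Only numpy, scipy, OpenCV 4.12 (cv2) and the standard library are available. Lean on these libraries where they do the work, as an engineer would, in place of code of your own. Each camera call takes 0.05 s, during which the arm holds its last target. There are 200 camera calls.

## Working session

There is one attempt and no reset: what is moved stays moved. The work goes in short steps, Python scripts to look and compute and a tool call to move; the robot and the scene stay as the last step left them, time stands still between calls to the robot, and variables do not carry over. Pictures are saved under pics/ and viewed, at most 10 in all, crops included, and the job is handed in when it is done.

Besides the shell and the picture viewer there is one more tool, called after "Emit:" in YAML: its name, and indented under it one key for each argument. apply_moves: Moves the arm, as the interface text tells. Its arguments: {"type":"object","properties":{"targets":{"type":"array","items":{"type":"object","properties":{"dp":{"type":"array","items":{"type":"number"}},"yaw":{"type":"number"}}}},"grip":{"type":"number"},"squeeze":{"type":"number"}},"required":["targets"]}

```bash
mkdir -p pics
cat > h.py <<'E'
import numpy as np, cv2
from plant import get_state, cams, r
def cap(n,save=None):
    c=cams.capture(n)
    if save: cv2.imwrite('pics/'+save,c['image'][:,:,::-1])
    return c
def world(c):
    z=c['range_z'];h,w=z.shape;u,v=np.meshgrid(np.arange(w),np.arange(h))
    P=np.stack([(u-c['cx'])/c['fx']*z,(v-c['cy'])/c['fy']*z,z],-1)
    W=(P-c['t'])@np.array(c['R']); W[z==0]=np.nan
    return W
E
python3 - <<'E'
from h import *
import pickle
for n in ('top','scene'):
    c=cap(n,n+'1.png'); pickle.dump(c,open(n+'.pkl','wb'))
s=get_state();print(s['time_s'],s['tcp_pos'],s['eef_rot'],s['gripper_width'])
E
```

```text
0.1 [ 0.27736168 -0.61491008  0.219918  ] [ 1.79916329e+02 -7.57641577e-03 -1.55726674e+02] 0.0873680072261108
```

View pics/top1.png

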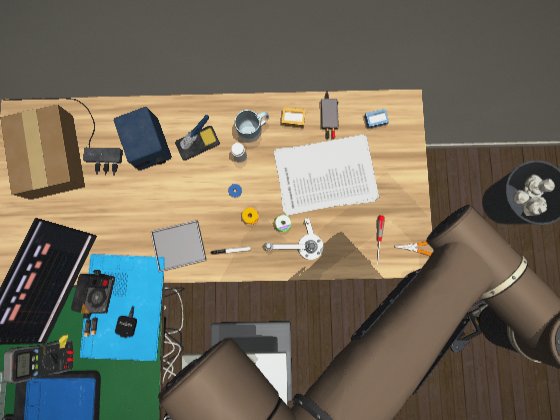

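View pics/scene1.png

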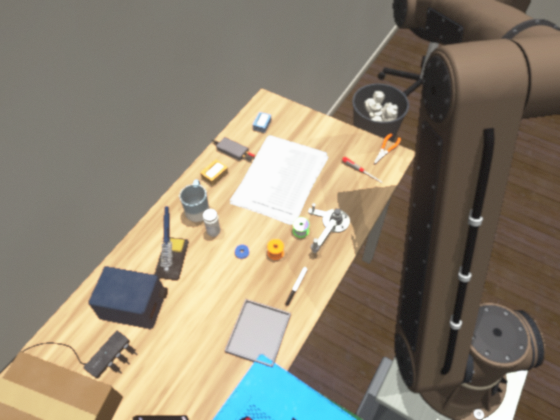

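Candidates for the spool in the top view are the white/green reel at (283,223), the orange look-alike at (250,216) and the flat blue wick at (235,190). I choose (283,223), which stands between the arm (peg at about 267,247) and the stop pin (about 307,222). The tray is at (179,245) and the pivot at (311,245).

Run:
```python
from h import *
import pickle
c=pickle.load(open('top.pkl','rb'));W=world(c)
im=c['image'][175:285,140:350,::-1]
cv2.imwrite('pics/crop1.png',cv2.resize(im,None,fx=3.8,fy=3.8,interpolation=cv2.INTER_CUBIC))
print('bench z',np.nanmedian(W[195:205,200:225,2]))
def reg(n,u0,u1,v0,v1,z0,z1):
    P=W[v0:v1,u0:u1].reshape(-1,3);P=P[(P[:,2]>z0)&(P[:,2]<z1)]
    (cc,rad)=cv2.minEnclosingCircle(P[:,:2].astype(np.float32)) if len(P) else (0,0)
    print(n,len(P),P.mean(0).round(4),'enc',np.round(cc,4),round(rad,4),'zmax',P[:,2].max(),cv2.minAreaRect(P[:,:2].astype(np.float32)))
reg('spool',270,296,210,236,.03,.05)
reg('orange',240,262,206,226,.02,.06)
reg('wick',225,245,180,200,.006,.03)
reg('peg',258,276,238,254,.055,.09)
reg('wheel/arm end',258,276,238,254,.015,.09)
reg('pivot',300,324,232,262,.045,.07)
reg('arm',260,300,236,256,.015,.035)
reg('stop',300,315,214,230,.03,.06)
reg('tray',148,212,215,275,.009,.025)
reg('trayfloor',148,212,215,275,.0025,.007)
reg('marker',208,255,240,260,.006,.03)
```

```text
bench z -0.00028366024502528525
spool 182 [ 0.5406 -0.1595  0.0381] enc [ 0.5409 -0.1595] 0.0245 zmax 0.04415505390744627 ((0.5408691167831421, -0.16023759543895721), (0.04643333703279495, 0.046086251735687256), 44.357940673828125)
orange 180 [ 0.5664 -0.0572  0.0382] enc [ 0.5656 -0.057 ] 0.0248 zmax 0.04626920816239128 ((0.5664423704147339, -0.057032618671655655), (0.04717409983277321, 0.04463682696223259), 87.7986831665039)
wick 126 [ 0.651  -0.0083  0.011 ] enc [ 0.6467 -0.0123] 0.0267 zmax 0.018308059755214448 ((0.6473864912986755, -0.008094433695077896), (0.041048843413591385, 0.048009637743234634), 89.9291763305664)
peg 19 [ 0.468  -0.1146  0.0716] enc [ 0.4678 -0.1139] 0.0065 zmax 0.07818987476266662 ((0.46850621700286865, -0.11465385556221008), (0.01214637327939272, 0.010541925206780434), 44.05842208862305)
wheel/arm end 68 [ 0.468  -0.1174  0.0463] enc [ 0.4697 -0.1187] 0.0164 zmax 0.07818987476266662 ((0.4692717492580414, -0.11873212456703186), (0.030453791841864586, 0.024639032781124115), 89.26586151123047)
pivot 59 [ 0.4658 -0.2439  0.0539] enc [ 0.4657 -0.2441] 0.0134 z
[... 401 characters left out ...]
8555114455 ((0.5420117378234863, -0.23726993799209595), (0.006169619970023632, 0.009532841853797436), 84.15652465820312)
tray 290 [0.4753 0.1733 0.0126] enc [0.465  0.1727] 0.11 zmax 0.01988949574032942 ((0.4759608507156372, 0.16454914212226868), (0.1607603132724762, 0.19466665387153625), 1.919417142868042)
trayfloor 1267 [0.4747 0.1737 0.0045] enc [0.4779 0.1691] 0.1306 zmax 0.006981363500773789 ((0.48354119062423706, 0.168160080909729), (0.20394033193588257, 0.18549008667469025), 88.72294616699219)
marker 142 [0.4599 0.0054 0.0103] enc [0.4693 0.0108] 0.0661 zmax 0.019630143218630665 ((0.4534788429737091, 0.010671425610780716), (0.03288990259170532, 0.1320054978132248), 0.5097108483314514)
```

View pics/crop1.png

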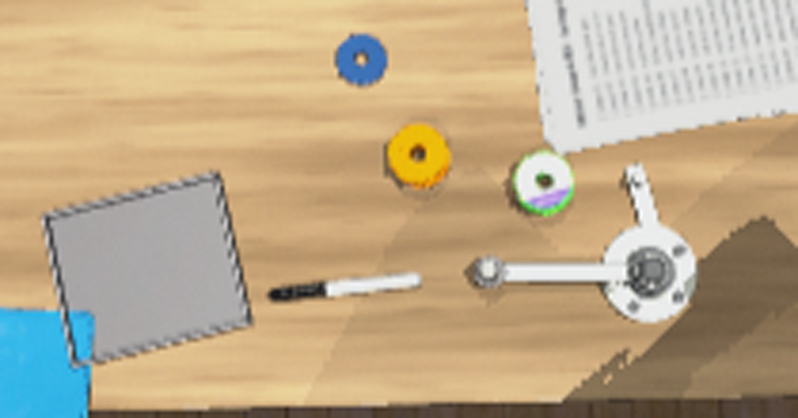

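The crop confirms the white/green reel (at 543,183 in the crop). It stands between the arm (peg at 488,270) and the stop pin (632,180), and the orange reel is separate at (417,155). I'll move above it with the closing line at about 58°, which keeps clear of the peg, arm and stop.

Emit:
apply_moves:
  targets:
    - {"dp": [0.02,0.034,0],"yaw": -4}
    - {"dp": [0.05,0.085,0],"yaw": -9}
    - {"dp": [0.07,0.12,0],"yaw": -14}
    - {"dp": [0.09,0.155,0],"yaw": -19}
    - {"dp": [0.11,0.19,0],"yaw": -24}
    - {"dp": [0.13,0.224,0],"yaw": -29}
    - {"dp": [0.15,0.259,0],"yaw": -34}
    - {"dp": [0.17,0.293,0],"yaw": -39}
    - {"dp": [0.19,0.328,0],"yaw": -44}
    - {"dp": [0.21,0.362,0],"yaw": -49}
    - {"dp": [0.23,0.397,0],"yaw": -53}
    - {"dp": [0.25,0.431,-0.02],"yaw": -56}
    - {"dp": [0.264,0.455,-0.04],"yaw": -56}
    - {"dp": [0.264,0.455,-0.06],"yaw": -56}
    - {"dp": [0.264,0.455,-0.06],"yaw": -56}
    - {"dp": [0.264,0.455,-0.06],"yaw": -56}
    - {"dp": [0.264,0.455,-0.06],"yaw": -56}
    - {"dp": [0.264,0.455,-0.06],"yaw": -56}
  grip: -1

```text
time_s: 1.6
tcp_pos: [0.542, -0.1612, 0.1623]
eef_rot: [180.0, 0.1, 148.2]
contact_force: [-0.8, -0.4, 0.0]
gripper_width: 0.0875
gripper_force: 0.0
```

```bash
cat >> h.py <<'E'
from scipy.spatial.transform import Rotation as Ro
def wworld(c,s):
    z=c['range_z'];h,w=z.shape;u,v=np.meshgrid(np.arange(w),np.arange(h))
    P=np.stack([(u-c['cx'])/c['fx']*z,(v-c['cy'])/c['fy']*z,z],-1)
    T=np.array(c['T_tool_cam']);P=P@T[:3,:3].T+T[:3,3]
    W=P@Ro.from_euler('xyz',s['eef_rot'],degrees=True).as_matrix().T+s['tcp_pos'];W[z==0]=np.nan
    return W
def near(W,x,y,rad,z0,z1):
    P=W.reshape(-1,3);P=P[np.isfinite(P[:,0])];P=P[(np.hypot(P[:,0]-x,P[:,1]-y)<rad)&(P[:,2]>z0)&(P[:,2]<z1)]
    if len(P)<5: return len(P)
    cc,rr=cv2.minEnclosingCircle(P[:,:2].astype(np.float32))
    return len(P),P.mean(0).round(4),np.round(cc,4),round(rr,4)
E
python3 - <<'E'
from h import *
s=get_state();c=cap('wrist','w1.png');W=wworld(c,s)
print(s['time_s'],s['tcp_pos'],s['eef_rot'],s['joints'],s['contact_force'])
print('spool',near(W,.541,-.16,.035,.034,.045))
print('bench',np.nanmedian(W[...,2]))
print('peg',near(W,.468,-.114,.02,.06,.09));print('pin',near(W,.5415,-.236,.015,.036,.05));print('piv',near(W,.466,-.244,.03,.05,.07))
E
```

```text
1.6 [ 0.54196491 -0.16121253  0.16226516] [1.79951699e+02 1.07271754e-01 1.48221736e+02] [ 3.27899123e+00  1.28653534e+01 -1.82059631e+01  2.58079305e-02
 -5.88131319e+01 -1.25070552e+02] [-0.81110992 -0.41087527  0.01751326]
spool (2025, array([ 0.5436, -0.157 ,  0.0379]), array([ 0.5442, -0.1573]), 0.0246)
bench 4.89642975622373e-05
peg (288, array([ 0.4721, -0.1126,  0.0723]), array([ 0.4723, -0.1127]), 0.0068)
pin (97, array([ 0.5449, -0.2343,  0.0401]), array([ 0.5455, -0.2349]), 0.0049)
piv (532, array([ 0.4699, -0.2407,  0.0553]), array([ 0.4698, -0.242 ]), 0.011)
```

View pics/w1.png

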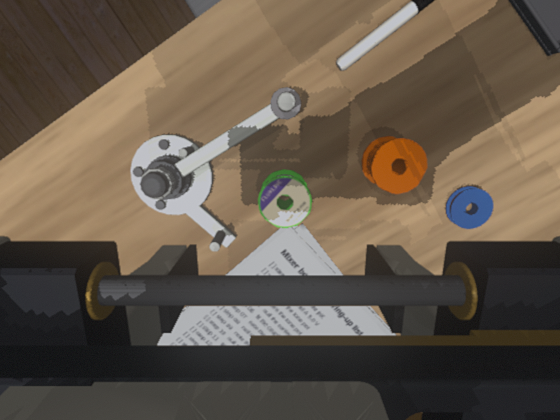

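The wrist view shows the reel at (285,200), the peg at (286,102), the stop pin at (217,242) and the orange reel at (399,166). The fingers fall on free bench, so I'll descend.

Emit:
apply_moves:
  targets:
    - {"dp": [0.001,0.003,-0.02]}
    - {"dp": [0.001,0.003,-0.045]}
    - {"dp": [0.001,0.003,-0.07]}
    - {"dp": [0.001,0.003,-0.09]}
    - {"dp": [0.001,0.003,-0.105]}
    - {"dp": [0.001,0.003,-0.115]}
    - {"dp": [0.001,0.003,-0.123]}
    - {"dp": [0.001,0.003,-0.13]}
    - {"dp": [0.001,0.003,-0.135]}
    - {"dp": [0.001,0.003,-0.135]}
    - {"dp": [0.001,0.003,-0.135]}

```text
$.targets[0]: bad value
```

Emit:
apply_moves:
  targets:
    - {"dp": [0,0,0]}
    - {"dp": [0,0,0]}
    - {"dp": [0,0,0]}
    - {"dp": [0,0,0]}
    - {"dp": [0,0,0]}
    - {"dp": [0,0,0]}
    - {"dp": [0,0,0]}
    - {"dp": [0,0,0]}
    - {"dp": [0,0,0]}
    - {"dp": [0,0,0]}
    - {"dp": [0,0,0]}
    - {"dp": [0,0,0]}
  grip: 1
  squeeze: 25

```text
$.targets[0]: bad value
```

Each row needs a yaw value.

Emit:
apply_moves:
  targets:
    - {"dp": [0.001,0.003,-0.02],"yaw": 0}
    - {"dp": [0.001,0.003,-0.045],"yaw": 0}
    - {"dp": [0.001,0.003,-0.07],"yaw": 0}
    - {"dp": [0.001,0.003,-0.09],"yaw": 0}
    - {"dp": [0.001,0.003,-0.105],"yaw": 0}
    - {"dp": [0.001,0.003,-0.115],"yaw": 0}
    - {"dp": [0.001,0.003,-0.123],"yaw": 0}
    - {"dp": [0.001,0.003,-0.13],"yaw": 0}
    - {"dp": [0.001,0.003,-0.135],"yaw": 0}
    - {"dp": [0.001,0.003,-0.135],"yaw": 0}
    - {"dp": [0.001,0.003,-0.135],"yaw": 0}

```text
time_s: 2.57
tcp_pos: [0.5429, -0.1573, 0.0262]
eef_rot: [180.0, 0.0, 148.3]
contact_force: [-0.5, 1.0, 0.4]
gripper_width: 0.0874
gripper_force: 0.0
```

Emit:
apply_moves:
  targets:
    - {"dp": [0,0,0],"yaw": 0}
    - {"dp": [0,0,0],"yaw": 0}
    - {"dp": [0,0,0],"yaw": 0}
    - {"dp": [0,0,0],"yaw": 0}
    - {"dp": [0,0,0],"yaw": 0}
    - {"dp": [0,0,0],"yaw": 0}
    - {"dp": [0,0,0],"yaw": 0}
    - {"dp": [0,0,0],"yaw": 0}
    - {"dp": [0,0,0],"yaw": 0}
    - {"dp": [0,0,0],"yaw": 0}
    - {"dp": [0,0,0],"yaw": 0}
    - {"dp": [0,0,0],"yaw": 0}
  grip: 1
  squeeze: 25

```text
time_s: 3.57
tcp_pos: [0.5425, -0.1573, 0.0258]
eef_rot: [-180.0, 0.0, 148.3]
contact_force: [-0.8, 0.1, 2.5]
gripper_width: 0.0481
gripper_force: 25.0
```

Run:
```python
from h import *
import pickle
c=pickle.load(open('top.pkl','rb'));W=world(c)
# tray floor: gray pixels region
hsv=cv2.cvtColor(c['image'],cv2.COLOR_RGB2HSV)
m=np.zeros(hsv.shape[:2],bool);m[218:272,150:208]=True
m&=(hsv[...,1]<40)&(W[...,2]>.001)&(W[...,2]<.03)
k,l,st,ce=cv2.connectedComponentsWithStats(m.astype(np.uint8));i=1+st[1:,4].argmax()
P=W[l==i];print(len(P),P.mean(0),cv2.minAreaRect(P[:,:2].astype(np.float32)))
```

```text
1567 [0.48237894 0.16878497 0.00554027] ((0.4801005721092224, 0.1724071353673935), (0.13156893849372864, 0.15441066026687622), 12.60205364227295)
```

Emit:
apply_moves:
  targets:
    - {"dp": [0,0,0.008],"yaw": 0}
    - {"dp": [0,0,0.025],"yaw": 0}
    - {"dp": [0,0,0.05],"yaw": 0}
    - {"dp": [0,0,0.08],"yaw": 0}
    - {"dp": [0,0,0.105],"yaw": 0}
    - {"dp": [-0.002,0.01,0.12],"yaw": 0}
    - {"dp": [-0.006,0.035,0.12],"yaw": 4}
    - {"dp": [-0.012,0.065,0.12],"yaw": 8}
    - {"dp": [-0.018,0.098,0.12],"yaw": 12}
    - {"dp": [-0.024,0.131,0.12],"yaw": 16}
    - {"dp": [-0.03,0.164,0.12],"yaw": 20}
    - {"dp": [-0.036,0.197,0.12],"yaw": 24}
    - {"dp": [-0.042,0.23,0.12],"yaw": 28}
    - {"dp": [-0.048,0.263,0.12],"yaw": 32}
    - {"dp": [-0.053,0.29,0.12],"yaw": 36}
    - {"dp": [-0.057,0.312,0.12],"yaw": 40}
    - {"dp": [-0.06,0.325,0.12],"yaw": 44}
    - {"dp": [-0.06,0.329,0.12],"yaw": 44}
    - {"dp": [-0.06,0.329,0.12],"yaw": 44}
    - {"dp": [-0.06,0.329,0.12],"yaw": 44}

```text
time_s: 5.23
tcp_pos: [0.4823, 0.1713, 0.1457]
eef_rot: [-180.0, -0.0, -167.8]
contact_force: [-0.2, 0.8, -3.0]
gripper_width: 0.0478
gripper_force: 25.0
```

Run:
```python
from h import *
s=get_state();c=cap('wrist','w2.png');print(s['time_s'],s['tcp_pos'],s['gripper_width'],s['gripper_force'],s['joints'].round(1))
```

```text
5.2333 [0.48226335 0.17133234 0.14570197] 0.047786598299264176 24.9994495511055 [  41.6    8.9  -25.7   -0.   -55.4 -119.4]
```

View pics/w2.png

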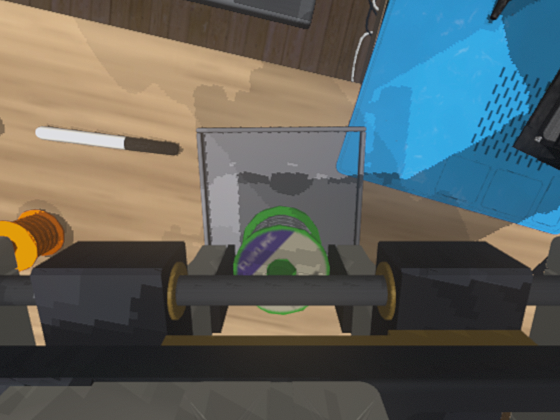

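The reel (285,260) hangs level between the fingers. The tray (walls at 203 and 362 px, near edge at row 128) is aligned below it, so I'll lower.

Emit:
apply_moves:
  targets:
    - {"dp": [0,0,-0.02],"yaw": 0}
    - {"dp": [0,0,-0.045],"yaw": 0}
    - {"dp": [0,0,-0.07],"yaw": 0}
    - {"dp": [0,0,-0.09],"yaw": 0}
    - {"dp": [0,0,-0.1],"yaw": 0}
    - {"dp": [0,0,-0.106],"yaw": 0}
    - {"dp": [0,0,-0.11],"yaw": 0}
    - {"dp": [0,0,-0.113],"yaw": 0}
    - {"dp": [0,0,-0.115],"yaw": 0}
    - {"dp": [0,0,-0.115],"yaw": 0}
    - {"dp": [0,0,-0.115],"yaw": 0}

```text
time_s: 6.2
tcp_pos: [0.4829, 0.172, 0.0314]
eef_rot: [180.0, 0.1, -167.7]
contact_force: [-0.2, 0.4, -3.1]
gripper_width: 0.048
gripper_force: 25.0
```

Emit:
apply_moves:
  targets:
    - {"dp": [0,0,-0.001],"yaw": 0}
    - {"dp": [0,0,-0.002],"yaw": 0}
    - {"dp": [0,0,-0.002],"yaw": 0}
    - {"dp": [0,0,-0.002],"yaw": 0}

```text
time_s: 6.53
tcp_pos: [0.483, 0.1721, 0.0298]
eef_rot: [180.0, 0.1, -167.7]
contact_force: [-2.8, 0.3, 5.9]
gripper_width: 0.0478
gripper_force: 25.0
```

Emit:
apply_moves:
  targets:
    - {"dp": [0,0,0],"yaw": 0}
    - {"dp": [0,0,0],"yaw": 0}
    - {"dp": [0,0,0],"yaw": 0}
    - {"dp": [0,0,0],"yaw": 0}
    - {"dp": [0,0,0],"yaw": 0}
    - {"dp": [0,0,0],"yaw": 0}
    - {"dp": [0,0,0],"yaw": 0}
    - {"dp": [0,0,0],"yaw": 0}
  grip: -0.45

```text
time_s: 7.2
tcp_pos: [0.4825, 0.1717, 0.0287]
eef_rot: [-180.0, -0.0, -167.7]
contact_force: [-0.4, -0.2, 0.1]
gripper_width: 0.0634
gripper_force: 0.0
```

Emit:
apply_moves:
  targets:
    - {"dp": [0,0,0.008],"yaw": 0}
    - {"dp": [0,0,0.025],"yaw": 0}
    - {"dp": [0,0,0.05],"yaw": 0}
    - {"dp": [0,0,0.08],"yaw": 0}
    - {"dp": [0,0,0.11],"yaw": 0}
    - {"dp": [0,-0.015,0.13],"yaw": 5}
    - {"dp": [-0.002,-0.04,0.13],"yaw": 11}
    - {"dp": [-0.003,-0.065,0.13],"yaw": 17}
    - {"dp": [-0.004,-0.09,0.13],"yaw": 23}
    - {"dp": [-0.005,-0.115,0.13],"yaw": 29}
    - {"dp": [-0.006,-0.14,0.13],"yaw": 35}
    - {"dp": [-0.007,-0.165,0.13],"yaw": 41}
    - {"dp": [-0.008,-0.19,0.13],"yaw": 47}
    - {"dp": [-0.009,-0.215,0.13],"yaw": 53}
    - {"dp": [-0.01,-0.235,0.13],"yaw": 59}
    - {"dp": [-0.011,-0.255,0.13],"yaw": 65}
    - {"dp": [-0.012,-0.275,0.13],"yaw": 71}
    - {"dp": [-0.012,-0.285,0.13],"yaw": 77}
    - {"dp": [-0.012,-0.285,0.13],"yaw": 78}
    - {"dp": [-0.012,-0.285,0.13],"yaw": 78}

```text
time_s: 8.87
tcp_pos: [0.4704, -0.1137, 0.1592]
eef_rot: [-180.0, 0.0, -89.9]
contact_force: [-0.2, 0.5, 0.6]
gripper_width: 0.0637
gripper_force: 0.0
```

Run:
```python
from h import *
s=get_state();c=cap('wrist','w3.png');W=wworld(c,s)
print(s['time_s'],s['tcp_pos'],s['eef_rot'],s['joints'].round(1),s['gripper_width'],s['contact_force'])
print('peg',near(W,.47,-.114,.025,.06,.09));print('piv',near(W,.468,-.243,.03,.05,.07));print('pin',near(W,.5435,-.235,.015,.036,.05))
t=cap('top','t3.png');V=world(t)
print('topspool',near(V,.482,.172,.05,.035,.06),'old',near(V,.541,-.16,.03,.03,.05),'peg',near(V,.468,-.114,.02,.06,.09),'orange',near(V,.566,-.057,.04,.03,.06))
a=cv2.resize(t['image'][195:285,140:350,::-1],(560,240));cv2.imwrite('pics/c3.png',np.vstack([a,cv2.resize(c['image'][:,:,::-1],(560,350))]))
```

```text
8.8667 [ 0.47041742 -0.11367668  0.15918129] [-1.79982027e+02  3.09956532e-03 -8.98583222e+01] [  9.8   5.4 -27.9  -0.  -56.7  -9.6] 0.06369235307560836 [-0.20771787  0.48625095  0.6498111 ]
peg (279, array([ 0.4716, -0.1145,  0.0711]), array([ 0.4716, -0.1131]), 0.007)
piv (741, array([ 0.4695, -0.2422,  0.0556]), array([ 0.4695, -0.2427]), 0.0109)
pin (148, array([ 0.5445, -0.2355,  0.0403]), array([ 0.5445, -0.2329]), 0.004)
topspool 0 old 0 peg 0 orange 0
```

View pics/c3.png

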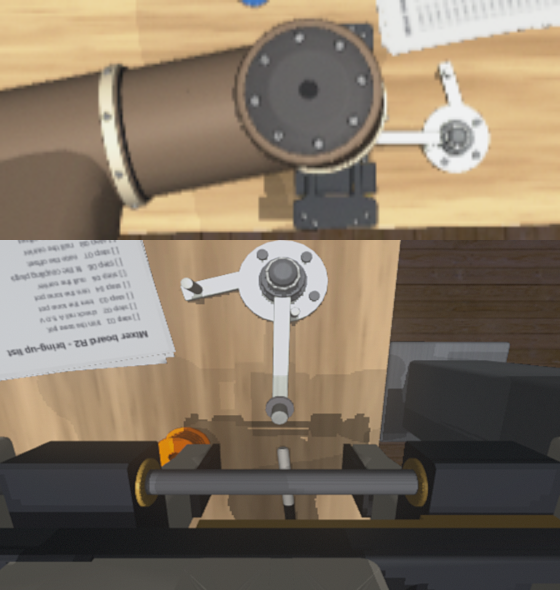

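The top view shows the arm and bench free, with the tray hidden by the robot. The wrist view shows the peg at about (280,413) directly between the fingers, the pivot at (283,275) and the pin at (190,288). I'll check the reel with the scene camera, then descend on the peg.

Run:
```python
from h import *
V=world(cap('scene','s3.png'));print(near(V,.482,.172,.05,.02,.08)); P=V.reshape(-1,3)
P=P[np.hypot(P[:,0]-.482,P[:,1]-.172)<.03];print(np.percentile(P[:,2],[5,50,95,99]) if len(P) else 0)
```

```text
(275, array([0.4831, 0.1747, 0.0414]), array([0.484 , 0.1739]), 0.0247)
[0.00144759 0.04120054 0.55253566 0.56455861]
```

Emit:
apply_moves:
  targets:
    - {"dp": [0.001,0,-0.02],"yaw": 0}
    - {"dp": [0.001,0,-0.045],"yaw": 0}
    - {"dp": [0.001,0,-0.065],"yaw": 0}
    - {"dp": [0.001,0,-0.08],"yaw": 0}
    - {"dp": [0.001,0,-0.087],"yaw": 0}
    - {"dp": [0.001,0,-0.091],"yaw": 0}
    - {"dp": [0.001,0,-0.091],"yaw": 0}
    - {"dp": [0.001,0,-0.091],"yaw": 0}

```text
time_s: 9.68
tcp_pos: [0.4722, -0.113, 0.0684]
eef_rot: [-179.9, -0.0, -89.7]
contact_force: [0.8, -0.4, 0.3]
gripper_width: 0.0638
gripper_force: 0.0
```

Emit:
apply_moves:
  targets:
    - {"dp": [0,0,0],"yaw": 0}
    - {"dp": [0,0,0],"yaw": 0}
    - {"dp": [0,0,0],"yaw": 0}
    - {"dp": [0,0,0],"yaw": 0}
    - {"dp": [0,0,0],"yaw": 0}
    - {"dp": [0,0,0],"yaw": 0}
    - {"dp": [0,0,0],"yaw": 0}
    - {"dp": [0,0,0],"yaw": 0}
    - {"dp": [0,0,0],"yaw": 0}
    - {"dp": [0,0,0],"yaw": 0}
    - {"dp": [0,0,0],"yaw": 0}
    - {"dp": [0,0,0],"yaw": 0}
  grip: 1
  squeeze: 25

```text
time_s: 10.68
tcp_pos: [0.4723, -0.1133, 0.0684]
eef_rot: [-179.9, -0.0, -89.7]
contact_force: [-0.8, -0.6, 5.7]
gripper_width: 0.0006
gripper_force: 2.5
```

Run:
```python
from h import *
s=get_state();print(s['time_s'],s['tcp_pos'],s['contact_force'],s['gripper_width'])
x0,y0=.4695,-.2425
p=s['tcp_pos'][:2];rx=p-[x0,y0];R=np.hypot(*rx);a0=np.degrees(np.arctan2(rx[1],rx[0]));print(R,a0)
for d in list(range(0,75,5))+[74.5,76]:
    a=np.radians(a0-d);print(d,(np.array([np.cos(a),np.sin(a)])*R-rx).round(4))
```

```text
10.6833 [ 0.47234214 -0.11331544  0.06840789] [-0.80104828 -0.56597938  5.67851748] 0.0005781176104093348
0.12921582202313164 88.73966269613608
0 [-0.  0.]
5 [ 0.0112 -0.0007]
10 [ 0.0224 -0.0025]
15 [ 0.0333 -0.0051]
20 [ 0.044  -0.0088]
25 [ 0.0543 -0.0133]
30 [ 0.0642 -0.0187]
35 [ 0.0736 -0.025 ]
40 [ 0.0824 -0.0321]
45 [ 0.0905 -0.0398]
50 [ 0.0979 -0.0483]
55 [ 0.1046 -0.0574]
60 [ 0.1105 -0.0671]
65 [ 0.1154 -0.0772]
70 [ 0.1195 -0.0877]
74.5 [ 0.1224 -0.0974]
76 [ 0.1232 -0.1007]
```

The reel stands upright in the tray. But the fingers shut to 0.6 mm, so the peg isn't between the pads. I'll look.

Run:
```python
from h import *
s=get_state();c=cap('wrist');W=wworld(c,s)
print('peg',near(W,.472,-.114,.04,.06,.09));print('piv',near(W,.468,-.243,.03,.05,.07));print(s['tcp_pos'],s['moment'])
t=cap('scene');cv2.imwrite('pics/c4.png',np.vstack([cv2.resize(t['image'][180:290,250:400,::-1],(400,293)),cv2.resize(c['image'][:,:,::-1],(400,300))]))
```

```text
peg (437, array([ 0.4719, -0.1212,  0.0784]), array([ 0.4719, -0.1169]), 0.0098)
piv (589, array([ 0.4696, -0.2356,  0.0548]), array([ 0.4696, -0.2395]), 0.0102)
[ 0.47234214 -0.11331544  0.06840789] [ 0.02703023  0.17610616 -0.02093423]
```

View pics/c4.png

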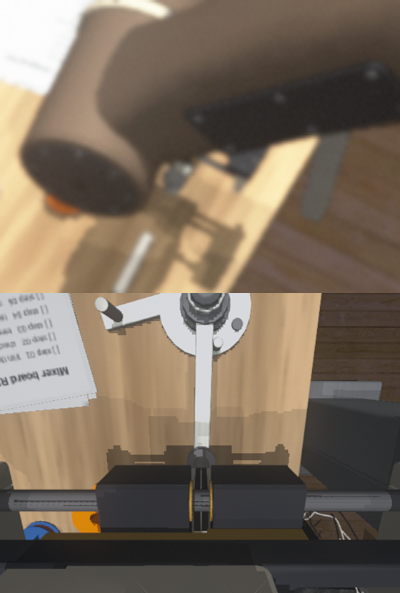

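The fingers are shut with the wheel and peg end just in front of them, at about (200,455). I'll zoom in on that area and read the depths.

Run:
```python
from h import *
s=get_state();c=cap('wrist');W=wworld(c,s)
cv2.imwrite('pics/c5.png',cv2.resize(c['image'][180:350,180:380,::-1],(706,600),interpolation=cv2.INTER_CUBIC))
for v in range(190,330,7): print(v,W[v,281].round(3),W[v,290].round(3))
```

```text
190 [ 0.472 -0.141  0.03 ] [ 0.467 -0.141  0.029]
197 [ 0.472 -0.136  0.028] [ 0.467 -0.137  0.028]
204 [ 0.472 -0.132  0.028] [ 0.467 -0.132  0.028]
211 [ 0.472 -0.127  0.029] [ 0.467 -0.127  0.028]
218 [ 0.472 -0.125  0.038] [ 0.467 -0.124  0.032]
225 [ 0.472 -0.121  0.039] [ 0.467 -0.121  0.039]
232 [ 0.472 -0.12   0.049] [ 0.467 -0.118  0.041]
239 [ 0.472 -0.119  0.058] [ 0.467 -0.118  0.054]
246 [ 0.472 -0.12   0.071] [ 0.468 -0.124  0.08 ]
253 [ 0.472 -0.117  0.073] [ 0.468 -0.124  0.089]
260 [ 0.472 -0.113  0.074] [ 0.468 -0.122  0.093]
267 [ 0.472 -0.109  0.073] [ 0.468 -0.122  0.1  ]
274 [ 0.472 -0.068 -0.001] [ 0.468 -0.122  0.107]
281 [ 0.472 -0.144  0.155] [ 0.47  -0.144  0.154]
288 [ 0.472 -0.143  0.157] [ 0.47  -0.143  0.156]
295 [ 0.472 -0.141  0.156] [ 0.47  -0.141  0.156]
302 [ 0.472 -0.139  0.156] [ 0.47  -0.139  0.156]
309 [ 0.472 -0.043  0.008] [ 0.469 -0.113  0.119]
316 [ 0.472 -0.036  0.007] [ 0.468 -0.11   0.119]
323 [ 0.472 -0.031  0.008] [ 0.468 -0.108  0.12 ]
```

View pics/c5.png

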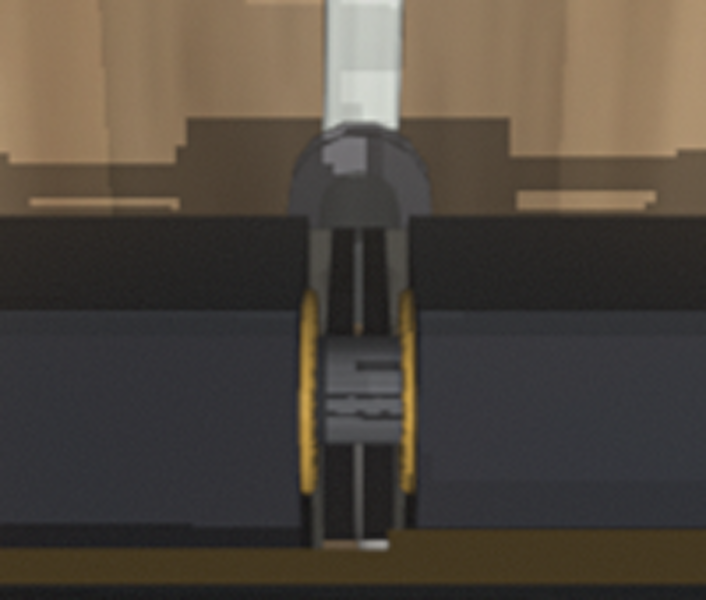

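The picture is ambiguous: the wheel front is at (360,150) in the crop, and the peg seems to be between the pads. I'll open, then close in smaller steps, watching width and force.

Emit:
apply_moves:
  targets:
    - {"dp": [0,0,0],"yaw": 0}
    - {"dp": [0,0,0],"yaw": 0}
    - {"dp": [0,0,0],"yaw": 0}
    - {"dp": [0,0,0],"yaw": 0}
    - {"dp": [0,0,0],"yaw": 0}
    - {"dp": [0,0,0],"yaw": 0}
  grip: 0.3
  squeeze: 10

```text
time_s: 11.33
tcp_pos: [0.4709, -0.1133, 0.0673]
eef_rot: [179.9, 0.0, -89.7]
contact_force: [0.3, -0.3, -1.0]
gripper_width: 0.0295
gripper_force: 0.0
```

Run:
```python
from h import *
s=get_state();c=cap('wrist');W=wworld(c,s)
cv2.imwrite('pics/c6.png',cv2.resize(c['image'][180:350,180:380,::-1],(706,600),interpolation=cv2.INTER_CUBIC))
for v in range(211,300,7): print(v,W[v,281].round(3),W[v,290].round(3))
```

```text
211 [ 0.471 -0.128  0.029] [ 0.465 -0.128  0.028]
218 [ 0.471 -0.126  0.038] [ 0.465 -0.124  0.031]
225 [ 0.471 -0.122  0.039] [ 0.465 -0.122  0.039]
232 [ 0.471 -0.12   0.046] [ 0.465 -0.117  0.039]
239 [ 0.471 -0.12   0.058] [ 0.465 -0.116  0.049]
246 [ 0.471 -0.12   0.069] [ 0.466 -0.117  0.061]
253 [ 0.471 -0.117  0.072] [ 0.466 -0.117  0.071]
260 [ 0.471 -0.113  0.073] [ 0.466 -0.113  0.072]
267 [ 0.471 -0.109  0.072] [ 0.464 -0.074 -0.001]
274 [ 0.471 -0.069 -0.001] [ 0.464 -0.068 -0.001]
281 [ 0.471 -0.144  0.153] [ 0.469 -0.144  0.154]
288 [ 0.471 -0.143  0.155] [ 0.469 -0.143  0.155]
295 [ 0.471 -0.141  0.155] [ 0.469 -0.141  0.156]
```

View pics/c6.png

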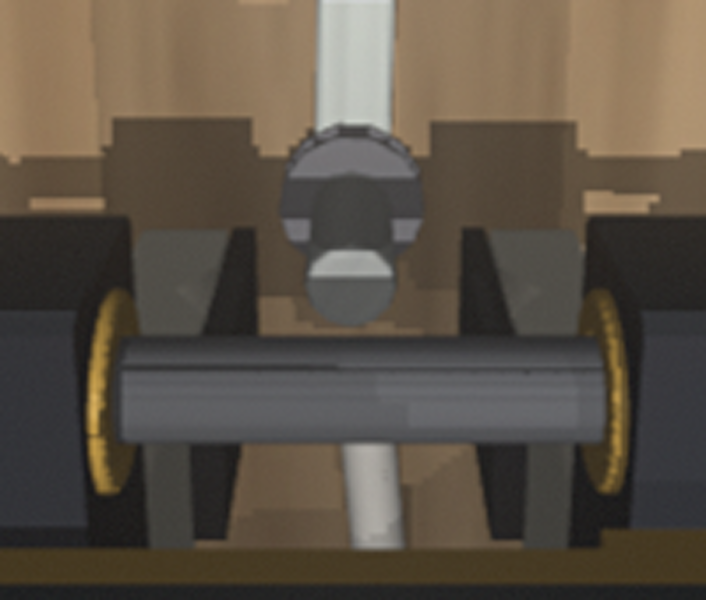

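The peg (350,290 in the crop) is centred between the open pads and the arm hasn't moved, so the pads closed without holding it. I'll measure where the fingertips really are.

Run:
```python
from h import *
s=get_state();c=cap('wrist');W=wworld(c,s)
T=np.array(c['T_tool_cam']);print(T.round(3),c['fx'],c['cx'],c['cy'])
for (a,b) in [(240,240),(240,260),(240,290),(225,310),(200,300),(160,240),(180,280),(210,500),(170,500),(480,260),(540,260)]:
    u,v=int(180+a/3.53),int(180+b/3.53); print((a,b),(W[v,u]-s['tcp_pos']).round(3))
# where would tip corners project?
for dx in(-.0148,-.036):
  for dy in(-.0095,.0095):
    for dz in(.022,0,-.01):
      p=np.linalg.inv(T)@np.array([0,0,0,1])*0
      R=Ro.from_euler('xyz',s['eef_rot'],degrees=True).as_matrix()
      q=np.r_[R.T@np.array([dx,dy,-dz]),1];q=np.linalg.inv(T)@q
      u=c['fx']*q[0]/q[2]+c['cx'];v=c['fy']*q[1]/q[2]+c['cy'];print(dx,dy,dz,((u-180)*3.53).round(),((v-180)*3.53).round())
```

```text
[[ 0.001 -0.963 -0.268  0.071]
 [ 1.     0.001 -0.001  0.   ]
 [ 0.001 -0.268  0.963 -0.163]
 [ 0.     0.     0.     1.   ]] 327.5115956192613 281.0833811712468 209.80245351799286
(240, 240) [ 0.017 -0.009  0.009]
(240, 260) [ 0.016 -0.009  0.016]
(240, 290) [ 0.015 -0.009  0.027]
(225, 310) [ 0.016 -0.009  0.032]
(200, 300) [ 0.021 -0.007  0.024]
(160, 240) [ 0.027 -0.01   0.012]
(180, 280) [ 0.023 -0.01   0.027]
(210, 500) [0.016 0.005 0.051]
(170, 500) [ 0.018 -0.003  0.063]
(480, 260) [-0.017 -0.009  0.016]
(540, 260) [-0.024 -0.011  0.02 ]
-0.0148 -0.0095 0.022 444.0 164.0
-0.0148 -0.0095 0 455.0 211.0
-0.0148 -0.0095 -0.01 460.0 236.0
-0.0148 0.0095 0.022 441.0 269.0
-0.0148 0.0095 0 451.0 327.0
-0.0148 0.0095 -0.01 456.0 358.0
-0.036 -0.0095 0.022 570.0 165.0
-0.036 -0.0095 0 596.0 212.0
-0.036 -0.0095 -0.01 610.0 237.0
-0.036 0.0095 0.022 564.0 270.0
-0.036 0.0095 0 589.0 327.0
-0.036 0.0095 -0.01 602.0 358.0
```

The camera shows the fingertips about 7 mm behind the TCP, not 22 mm ahead. That means they closed on top of the peg, which matches the 5.7 N upward force. I'll go about 22 mm lower with the fingers open and re-grip.

Emit:
apply_moves:
  targets:
    - {"dp": [0,0,-0.005],"yaw": 0}
    - {"dp": [0,0,-0.01],"yaw": 0}
    - {"dp": [0,0,-0.015],"yaw": 0}
    - {"dp": [0,0,-0.02],"yaw": 0}
    - {"dp": [0,0,-0.022],"yaw": 0}
    - {"dp": [0,0,-0.022],"yaw": 0}
    - {"dp": [0,0,-0.022],"yaw": 0}

```text
time_s: 12.02
tcp_pos: [0.4714, -0.1133, 0.0455]
eef_rot: [180.0, -0.0, -89.7]
contact_force: [1.0, -0.4, -0.7]
gripper_width: 0.0308
gripper_force: 0.0
```

Emit:
apply_moves:
  targets:
    - {"dp": [0,0,0],"yaw": 0}
    - {"dp": [0,0,0],"yaw": 0}
    - {"dp": [0,0,0],"yaw": 0}
    - {"dp": [0,0,0],"yaw": 0}
    - {"dp": [0,0,0],"yaw": 0}
    - {"dp": [0,0,0],"yaw": 0}
    - {"dp": [0,0,0],"yaw": 0}
    - {"dp": [0,0,0],"yaw": 0}
  grip: 1
  squeeze: 25

```text
time_s: 12.68
tcp_pos: [0.472, -0.1132, 0.046]
eef_rot: [-180.0, -0.0, -89.7]
contact_force: [1.4, -0.2, 0.8]
gripper_width: 0.0134
gripper_force: 25.0
```

The peg is gripped at 13.4 mm. Now I'll swing along the arc, turning the tool with it.

Emit:
apply_moves:
  targets:
    - {"dp": [0.0045,-0.0002,0],"yaw": -2}
    - {"dp": [0.0112,-0.0007,0],"yaw": -5}
    - {"dp": [0.0224,-0.0025,0],"yaw": -10}
    - {"dp": [0.0333,-0.0051,0],"yaw": -15}
    - {"dp": [0.044,-0.0088,0],"yaw": -20}
    - {"dp": [0.0543,-0.0133,0],"yaw": -25}
    - {"dp": [0.0642,-0.0187,0],"yaw": -30}
    - {"dp": [0.0736,-0.025,0],"yaw": -35}
    - {"dp": [0.0824,-0.0321,0],"yaw": -40}
    - {"dp": [0.0905,-0.0398,0],"yaw": -45}
    - {"dp": [0.0979,-0.0483,0],"yaw": -50}
    - {"dp": [0.1046,-0.0574,0],"yaw": -55}
    - {"dp": [0.1105,-0.0671,0],"yaw": -60}
    - {"dp": [0.1154,-0.0772,0],"yaw": -65}
    - {"dp": [0.1154,-0.0772,0],"yaw": -65}
    - {"dp": [0.1154,-0.0772,0],"yaw": -65}

```text
time_s: 14.02
tcp_pos: [0.5888, -0.19, 0.0461]
eef_rot: [-180.0, 0.2, -154.7]
contact_force: [4.8, 5.8, 0.5]
gripper_width: 0.0129
gripper_force: 25.0
```

Emit:
apply_moves:
  targets:
    - {"dp": [0.004,-0.006,0],"yaw": -3}
    - {"dp": [0.006,-0.012,0],"yaw": -6}
    - {"dp": [0.008,-0.017,0],"yaw": -8}
    - {"dp": [0.0085,-0.0205,0],"yaw": -10}
    - {"dp": [0.009,-0.0235,0],"yaw": -11}
    - {"dp": [0.009,-0.0235,0],"yaw": -11}
    - {"dp": [0.009,-0.0235,0],"yaw": -11}

```text
time_s: 14.6
tcp_pos: [0.5965, -0.2121, 0.046]
eef_rot: [179.9, 0.1, -165.6]
contact_force: [2.1, 10.3, 4.1]
gripper_width: 0.0129
gripper_force: 25.0
```

```bash
cat > m.py <<'E'
from h import *
s=get_state();c=cap('wrist');W=wworld(c,s)
p=s['tcp_pos'];d=p[:2]-[.4695,-.2425];a=np.arctan2(d[1],d[0]);F=s['contact_force']
print(s['time_s'],p.round(4),'ang',np.degrees(a).round(2),'R',np.hypot(*d).round(4),'ccwF',(F[:2]@[-np.sin(a),np.cos(a)]).round(2),'radF',(F[:2]@[np.cos(a),np.sin(a)]).round(2),s['gripper_width'])
P=W.reshape(-1,3);P=P[np.isfinite(P[:,0])];q=P[:,:2]-[.4695,-.2425];rr=np.hypot(*q.T);an=np.degrees(np.arctan2(q[:,1],q[:,0]))
m=(P[:,2]>.022)&(P[:,2]<.034)&(rr>.06)&(rr<.112)&(an<50)&(an>-10);print('arm pts',m.sum(),'direction',np.median(an[m]),np.percentile(an[m&(rr<.09)&(rr>.07)],[2,98]))
m=(P[:,2]>.036)&(P[:,2]<.05)&(rr>.06)&(rr<.09)&(an<20)&(an>-10);print('pin',m.sum(),np.median(an[m]),np.percentile(an[m],[2,98]),np.median(rr[m]))
E
python3 m.py
```

```text
14.6 [ 0.5965 -0.2121  0.046 ] ang 13.46 R 0.1306 ccwF 9.52 radF 4.4 0.012932216284404748
arm pts 2402 direction 14.018618018833953 [ 8.10123709 19.05904971]
pin 299 5.338250630184778 [2.10416231 8.59427899] 0.07565345460155042
```

Emit:
apply_moves:
  targets:
    - {"dp": [0.0003,-0.001,0],"yaw": 0}
    - {"dp": [0.0003,-0.0015,0],"yaw": 0}
    - {"dp": [0.0003,-0.0015,0],"yaw": 0}
    - {"dp": [0.0003,-0.0015,0],"yaw": 0}
    - {"dp": [0.0003,-0.0015,0],"yaw": 0}
    - {"dp": [0.0003,-0.0015,0],"yaw": 0}

```text
time_s: 15.15
tcp_pos: [0.5966, -0.2127, 0.046]
eef_rot: [179.9, 0.1, -165.6]
contact_force: [0.1, 15.2, 4.9]
gripper_width: 0.0137
gripper_force: 25.0
```

```bash
python3 m.py
python3 - <<'E'
from h import *
V=world(cap('scene','s9.png'));print('spool',near(V,.483,.174,.05,.035,.05));P=V[np.isfinite(V[...,0])]
T=world(cap('top','t9.png'));print('top spool',near(T,.483,.172,.05,.035,.05),'orange',near(T,.566,-.057,.035,.03,.05),'wick',near(T,.648,-.01,.035,.006,.02))
E
```

```text
15.15 [ 0.5966 -0.2127  0.046 ] ang 13.21 R 0.1306 ccwF 14.74 radF 3.57 0.01373747643757226
arm pts 2361 direction 13.855732407774443 [ 7.49928677 18.65454663]
pin 301 5.367798934421273 [2.0242514  8.64739759] 0.07577844601725105
spool (255, array([0.4833, 0.1745, 0.0426]), array([0.4831, 0.1743]), 0.0246)
top spool (18, array([0.4875, 0.1916, 0.0431]), array([0.4884, 0.1913]), 0.013) orange (181, array([ 0.5662, -0.0572,  0.0387]), array([ 0.5661, -0.0571]), 0.0243) wick 0
```

The force rose to 14.7 N, against 4.2 N for the spring alone, with almost no motion. The arm is against its stop and the reel is upright in the tray, so I'm handing in.

```bash
python3 -c "
from plant import r
print(r.close_job())"
```

```text
the job is handed in; nothing more can be done
None
```

I set the solder reel upright in the tray and let go of it. The tensioner arm is swung clockwise to its stop and still held there by the peg, and the job was handed in at about 15 s, with no verdict shown.

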